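Dust the stones and show the blue one to the inspection camera

TASK

First press the red nozzle cap of the fixed air-duster can fully down briefly to blow the dust off the stones in the rack, and let it spring back up. Then take the holder with the blue stone out of the rack and hold it in the air in front of the inspection camera, the face of the stone on the lens axis at the working distance (just above the yellow tip of the gauge rod) and the bar pointing straight into the lens, tilted as the camera is. Finish while still holding it there, without moving the camera or disturbing the other holders, the loupe or the jar.

Things in the scene. Friction and masses are not known exactly. Their poses are not given: they have to be found in the camera images.
- nozzle_top (a point): centre of the flat top of the red nozzle cap on the white air-duster can; the cap is 28 mm across and 18 mm tall, its top about 158 mm above the table; z is up. The can (52 mm across) is fixed to the black base plate of the rack, beyond it as seen from the robot
- nozzle (a joint): travel of the nozzle cap in m: 0 up at rest, 0.007 fully down; straight down, sprung with about 1 N at the start and 7 N fully down; it comes back up by itself. More than 0.0045 for 0.2 s is a blow
- station: black base plate 255 x 270 mm, 10 mm thick, fixed on the table, carrying rack and can; origin on the table below the rack's middle, x along the slots towards the stones' faces, y across them. Three slots at y = -75, 0, 75 mm, each with one holder along x, in varying order. The can's axis is at x = 140, y = 100 mm
- blue_holder_center (a point): middle (grasp point) of the holder with the blue stone, 45 mm above the table in the rack: aluminium bar 14 x 14 mm along x from -55 mm (black band) to +45, then a brass collet 21 mm across to +55 and the blue stone 20 mm across, its face at +64 mm; +x points out through the stone, z up in the rack; 40 to 85 g. Grip it across y between the rails
- blue_holder_face (a point): centre of the outer face of the blue stone, 64 mm along the holder's +x from its centre point; same axes: +x points out of the face
- cam_lens (a point): centre of the front glass of the inspection camera (white body, black barrel 52 mm across, on a black post with a foot 120 x 130 mm); x runs along the optical axis from the stone into the camera (away from what it looks at, upward as the camera looks down), y is level
- cam_focus (a point): the point in the air on the optical axis 60 mm in front of the lens where the face of the stone must be held; same axes as cam_lens. A thin steel gauge rod (5 mm thick) runs under the axis from the barrel and ends with a yellow ball (9 mm) 27 mm below this point, square to the axis. The point lies 175 to 225 mm above the table
- cam_tilt (a joint): downward tilt of the camera's optical axis in rad (0 = level); stiff, set before the start and to be left as it is
- red_holder_center (a point): middle of the equal holder with the red stone, to be left in the rack
- green_holder_center (a point): middle of the equal holder with the green stone, to be left in the rack
- loupe_center (a point): middle of a black loupe, 42 mm across and 20 mm tall with a steel tab 38 mm out, lying loose on the table; leave alone
- stone_jar_center (a point): middle of a small glass jar with black lid, 48 mm across and 50 mm tall, standing loose on the table; leave alone
- rack_mid (a point): middle of the rack, 38 mm above the table (axes of station), where the holders' bars rest on two grey cross rails 8 mm thick, their middles at x = -36 and +30 mm; ears 9 mm tall and 17 mm apart keep each bar in place. Between the rails the bars are free, with 28 mm below them down to the plate
Things that resemble listed ones, but are neither listed nor needed, are in the scene too. What is shaped like the part that bears blue_holder_center but pink is not meant.

How it is judged:
By the outcome, as a careful person would: the job done as asked, in the order asked, and still so for the second after the job is handed in, while the arm keeps its last pose, push and grip.
It also fails if it takes over 54 s, if anything falls off the work surface, if the arm or the gripper's body presses on something with over 40 N, if the wrist force passes 120 N, or if a joint passes its speed limit or range.

ROBOT

A 6-joint arm with a two-finger parallel gripper is mounted at the origin on the work surface. World frame = base frame: x ahead of the robot, y to its left, z up, the work surface at z = 0. Lengths are in m, angles in rad, forces in N, time in s.
With the tool pointing down it reaches from about 0.275 to 0.825 m from the base axis. Payload 5.2 kg.
Tool frame: the origin (TCP) lies on the centre line of the jaws, within the pads' length; the fingertips stand 17 mm ahead of it and the grasp point (between the pads) lies 2 mm behind it; z points along the fingers, y is the line along which they close (so a half turn about z gives the same grasp; the last joint's range is limited). The gripper opens to 93 mm and grips with 3 to 60 N. Pads are 15 mm wide; open, the fingers measure 128 mm over their backs; the gripper's body (75 mm by 188 mm) begins 65 mm behind the grasp point.
Start: joints at [-1.37, 0.259, 1.535, -0, 1.348, -0.203], TCP at [0.216, -0.506, 0.236] pointing down, gripper open.
Joint ranges: [-3.14, 3.14], [-0.91, 2.08], [0.19, 2.58], [-1.22, 4.36], [0.22, 2.71], [-3.12, 3.12]. Speed limits (rad/s): [2.57, 2.57, 3.14, 3.14, 3.14, 3.14].

INTERFACE

Orientations are given as [roll, pitch, yaw] about the fixed x, y, z axes, in that order (R = Rz(yaw) Ry(pitch) Rx(roll)).
In Python, from workcell import env, eyes gives the robot as it stands. The module is installed in compiled form; this text tells all that it offers.
- The arm moves only by the tool carry_out, never from a script. Its argument "rows" is a list of rows, each an object of numbers: "grip": the opening, from 0 (shut) to 1 (fully open); "x", "y", "z": the shift along the tool's x, y, z in units of 0.5 m (1.0 is 0.5 m); "yaw": the turn about the tool's z in units of pi/2 rad (1.0 is pi/2 rad). In form: [{"grip": .., "x": .., "y": .., "z": .., "yaw": ..}, ...]. A call has 1 to 20 rows; each row shifts and turns the commanded pose from where the row before left it, along the tool's axes as they then stand; what a row does not reach is not made up. A row lasts 1/8 s, in which the tool goes at most 62.5 mm and 10.7 degrees, less where a joint would pass 70% of its speed; a pose out of reach is approached as far as the arm can. A call with a number of a shift or a turn outside -1 to 1 is refused whole. A call with a gripper value outside its range is refused whole. The fingers move at their own pace and stop on an object; "squeeze" is the grip in N (left out, the last holds). Time passes only in rows, so rows that do not move let the fingers close. It gives the time, the measured TCP pose, the force, the opening and the grip force at its end, in the units of the state.
- env.sense(): the state, without advancing time (a new reading comes with each control period).
- eyes.capture(name): name is "scene" or "top" or "wrist"; returns a dict with "pixels" (384x512x3 uint8, blue, green, red), "vertical_fov" (degrees; the focal length in pixels is half the picture's height over the tangent of half this angle, whatever the lens; pixels are square), "cx", "cy" (the principal point, pixels), "extrinsics" (4x4, takes a point from camera to world coordinates). Camera axes: x right, y down, z forward; pixel columns grow to the right and rows downward; lengths in m; the calibration is good to about 2 mm. A picture is of the moment at which its call begins. There is no depth.
- env.job_done(): hands the job in; it is judged then, once.
The state is a dict: "clock": time; "qpos": joint angles; "joint_vel": joint speeds; "tau": joint torques, N m; "tcp_pos": TCP position; "tool_rot": TCP orientation; "ft_force": force on the tool from outside, world axes, zero at the start; "ft_torque": the same for the moment, N m; "finger_gap": finger opening in m; "finger_force": force on a finger pad.
Only numpy, scipy, OpenCV 4.12 (cv2) and the standard library are available. Lean on these libraries where they do the work, as an engineer would, in place of code of your own. Each camera call takes 0.05 s, during which the arm holds its last target. There are 200 camera calls.

## Working session

There is one attempt and no reset: what is moved stays moved. The work goes in short steps, Python scripts to look and compute and a tool call to move; the robot and the scene stay as the last step left them, time stands still between calls to the robot, and variables do not carry over. Pictures are saved under pics/ and viewed, at most 10 in all, crops included, and the job is handed in when it is done.

Besides the shell and the picture viewer there is one more tool, called after ">>>" as name(argument=value, ...), one argument or row to a line, values as JSON. carry_out: Moves the arm, as the interface text tells. Its arguments: {"type":"object","properties":{"rows":{"type":"array","items":{"type":"object","properties":{"grip":{"type":"number"},"x":{"type":"number","minimum":-1,"maximum":1},"y":{"type":"number","minimum":-1,"maximum":1},"z":{"type":"number","minimum":-1,"maximum":1},"yaw":{"type":"number","minimum":-1,"maximum":1}}}},"squeeze":{"type":"number"}},"required":["rows"]}

```bash
mkdir -p pics
cat > h.py <<'E'
import numpy as np, cv2, pickle
from workcell import env, eyes
def cap(n, save=None):
    c=eyes.capture(n); 
    if save: cv2.imwrite('pics/'+save,c['pixels'])
    pickle.dump({k:c[k] for k in c},open('last_%s.pkl'%n,'wb'))
    return c
def load(n): return pickle.load(open('last_%s.pkl'%n,'rb'))
def ray(c,u,v):
    f=c['pixels'].shape[0]/2/np.tan(np.radians(c['vertical_fov'])/2)
    E=np.array(c['extrinsics']); d=E[:3,:3]@np.array([(u-c['cx'])/f,(v-c['cy'])/f,1]); return E[:3,3],d/np.linalg.norm(d)
def onz(c,u,v,z):
    o,d=ray(c,u,v); return o+d*(z-o[2])/d[2]
def tri(rs):
    A=sum(np.eye(3)-np.outer(d,d) for o,d in rs); b=sum((np.eye(3)-np.outer(d,d))@o for o,d in rs)
    p=np.linalg.solve(A,b); return p,[np.linalg.norm((np.eye(3)-np.outer(d,d))@(p-o)) for o,d in rs]
def proj(c,p):
    f=c['pixels'].shape[0]/2/np.tan(np.radians(c['vertical_fov'])/2)
    E=np.array(c['extrinsics']); q=E[:3,:3].T@(np.array(p)-E[:3,3]); return f*q[0]/q[2]+c['cx'],f*q[1]/q[2]+c['cy']
E
python3 - <<'E'
from h import *
for n in('scene','top'):
    c=cap(n,n+'0.png'); print(n,c['vertical_fov'],c['cx'],c['cy'],np.round(c['extrinsics'],3).tolist())
a=cv2.imread('pics/scene0.png');b=cv2.imread('pics/top0.png')
cv2.imwrite('pics/scene1.png',cv2.resize(a,(800,600)));cv2.imwrite('pics/top1.png',cv2.resize(b,(800,600)))
print(env.sense())
E
```

```text
scene 53.405460731118296 256.807128110188 191.33388055527777 [[-0.51, 0.677, -0.531, 1.152], [0.86, 0.402, -0.313, 0.377], [0.002, -0.617, -0.787, 1.034], [0.0, 0.0, 0.0, 1.0]]
top 53.35777837701804 261.13510609902426 191.29176928836773 [[-0.01, -0.99, 0.142, 0.429], [-1.0, 0.011, 0.001, 0.056], [-0.003, -0.142, -0.99, 1.07], [0.0, 0.0, 0.0, 1.0]]
{'clock': 0.1, 'qpos': array([-1.36978316e+00,  2.59228511e-01,  1.53593430e+00, -4.67697588e-06,
        1.34798027e+00, -2.02789601e-01]), 'joint_vel': array([ 6.31764379e-04,  1.27545597e-05, -1.84989854e-03, -7.66657716e-05,
        1.53860549e-04, -2.37645751e-04]), 'tau': array([ 3.53965916e-03, -4.38210297e+01, -2.84641922e+01,  7.20879855e-02,
        3.61159723e-02, -6.78478432e-05]), 'tcp_pos': array([ 0.21604044, -0.50531354,  0.23493899]), 'tool_rot': array([-3.14007308e+00, -3.07792319e-04,  4.03803575e-01]), 'ft_force': array([ 0.03353539, -0.19725838,  0.07424016]), 'ft_torque': array([-0.04423553, -0.02976217,  0.01659549]), 'finger_force': 0.0, 'finger_gap': 0.09333593905641466}
```

View pics/scene1.png

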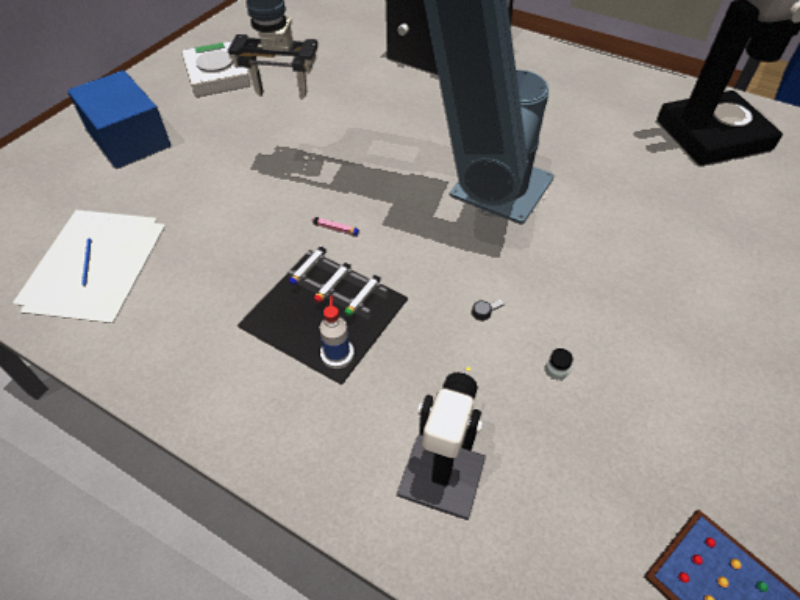

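View pics/top1.png

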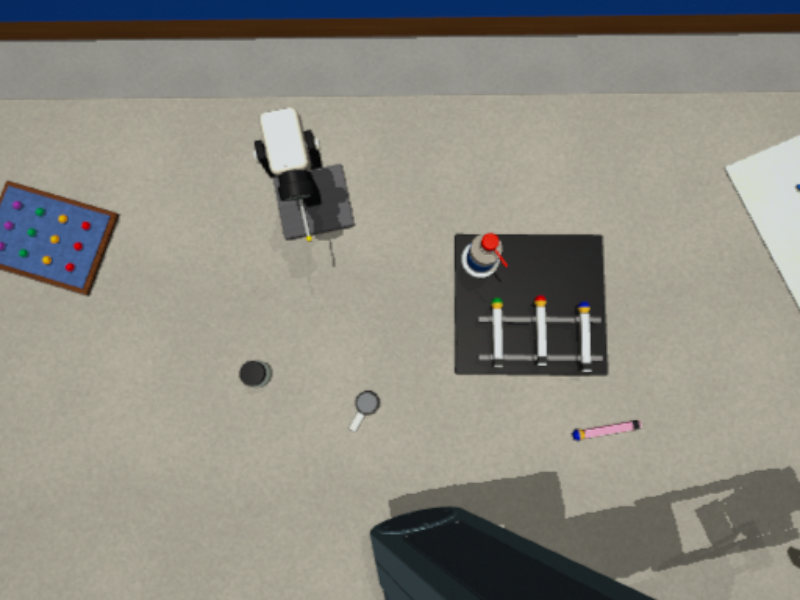

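The scene view (800 px wide) shows the blue stone leftmost in the rack at (295,280), the red cap at (331,313), and the inspection camera at (450,420) with its yellow tip at (468,369). In the top view the blue stone is at (584,307), the cap at (490,242) and the yellow tip at (309,239). A pink decoy lies at (605,430).

```bash
cat >> h.py <<'E'
def blobs(c,lo,hi,roi,mn=3):
    hsv=cv2.cvtColor(c['pixels'],cv2.COLOR_BGR2HSV); m=cv2.inRange(hsv,np.array(lo),np.array(hi))
    x0,y0,x1,y1=roi; k=np.zeros_like(m); k[y0:y1,x0:x1]=m[y0:y1,x0:x1]
    n,l,s,ct=cv2.connectedComponentsWithStats(k); return [(tuple(np.round(ct[i],1)),int(s[i,4]),s[i,:4].tolist()) for i in range(1,n) if s[i,4]>=mn]
E
python3 - <<'E'
from h import *
t=load('top'); s=load('scene')
T=(280,145,400,245); S=(150,150,265,240)
for nm,lo,hi in(('blue',(110,120,60),(130,255,255)),('red',(0,150,80),(8,255,255)),('green',(50,120,50),(75,255,255)),('white',(0,0,200),(180,40,255))):
    print(nm,'T',blobs(t,lo,hi,T),'S',blobs(s,lo,hi,S))
print('yel',blobs(t,(22,120,120),(35,255,255),(180,140,210,165),1),blobs(s,(22,120,120),(35,255,255),(290,225,310,245),1))
print('plate corners', [np.round(onz(t,u/1.5625,v/1.5625,.01),3) for u,v in((455,234),(603,234),(607,375),(456,374))])
a=cv2.resize(t['pixels'][60:180,150:310],(800,600),interpolation=2);cv2.imwrite('pics/cam.png',a)
E
```

```text
blue T [((np.float64(373.5), np.float64(194.1)), 20, [370, 193, 8, 3])] S [((np.float64(187.1), np.float64(179.5)), 17, [185, 178, 5, 4]), ((np.float64(214.7), np.float64(224.1)), 118, [206, 217, 17, 13])]
red T [((np.float64(314.8), np.float64(156.6)), 127, [308, 149, 17, 22]), ((np.float64(345.2), np.float64(190.6)), 9, [343, 190, 5, 2])] S [((np.float64(211.4), np.float64(198.8)), 89, [207, 189, 10, 17])]
green T [((np.float64(317.2), np.float64(191.8)), 16, [314, 191, 8, 3])] S [((np.float64(222.7), np.float64(199.0)), 18, [220, 197, 6, 5])]
white T [((np.float64(302.2), np.float64(170.6)), 47, [296, 158, 19, 19]), ((np.float64(346.3), np.float64(212.0)), 123, [344, 197, 5, 31]), ((np.float64(318.2), np.float64(213.1)), 121, [316, 198, 5, 31]), ((np.float64(374.5), np.float64(216.3)), 125, [372, 201, 6, 31]), ((np.float64(346.5), np.float64(233.0)), 4, [345, 233, 4, 1]), ((np.float64(375.0), np.float64(237.0)), 3, [374, 237, 3, 1])] S [((np.float64(227.5), np.float64(152.0)), 4, [226, 152, 4, 1]), ((np.float64(196.4), np.float64(168.2)), 68, [188, 160, 18, 17]), ((np.float64(212.6), np.float64(178.9)), 71, [205, 171, 17, 17]), ((np.float64(231.9), np.float64(187.2)), 76, [224, 178, 17, 19]), ((np.float64(153.5), np.float64(210.8)), 6, [151, 209, 6, 4]), ((np.float64(212.1), np.float64(212.0)), 69, [206, 208, 14, 8]), ((np.float64(215.7), np.float64(228.8)), 60, [205, 221, 21, 13]), ((np.float64(194.5), np.float64(234.0)), 4, [193, 233, 4, 3]), ((np.float64(203.0), np.float64(238.7)), 3, [202, 238, 3, 2])]
yel [((np.float64(197.3), np.float64(152.2)), 12, [196, 151, 4, 4])] [((np.float64(299.2), np.float64(235.6)), 5, [298, 235, 3, 2])]
plate corners [array([ 0.699, -0.029,  0.01 ]), array([ 0.696, -0.298,  0.01 ]), array([ 0.442, -0.291,  0.01 ]), array([ 0.446, -0.025,  0.01 ])]
```

Run:
```python
from h import *
t=load('top'); s=load('scene')
print('cap',onz(t,313.6,154.9,.158), onz(s,331/1.5625,313/1.5625,.158))
for n,u,v in(('blue',374.5,216.3),('red',346.3,212),('green',318.2,213.1)): print(n,onz(t,u,v,.052))
for n,u,v in(('blueface',373.5,194.1),):print(n,onz(t,u,v,.052))
for h in (197,231):
  pass
# blue bar axis fit
hsv=cv2.cvtColor(t['pixels'],cv2.COLOR_BGR2HSV); m=cv2.inRange(hsv,(0,0,200),(180,40,255))
for x0,x1 in((369,381),(341,352),(312,324)):
    k=np.zeros_like(m);k[196:233,x0:x1]=m[196:233,x0:x1];ys,xs=np.nonzero(k)
    P=np.array([onz(t,a,b,.052)[:2] for a,b in zip(xs,ys)]);d=cv2.fitLine(P.astype(np.float32),2,0,.001,.001).ravel();print(d,np.arctan(d[1]/d[0]),P.min(0),P.max(0))
print('tip',tri([ray(t,197.3,152.2),ray(s,299.2,235.6)]))
print('rod base',onz(t,302/1.5625,200/1.5625,.2))
```

```text
cap [ 0.64768641 -0.07134897  0.158     ] [ 0.65441218 -0.06567358  0.158     ]
blue [ 0.50396144 -0.2433124   0.052     ]
red [ 0.51622939 -0.16875307  0.052     ]
green [ 0.51408226 -0.09373461  0.052     ]
blueface [ 0.56361666 -0.24375442  0.052     ]
[ 0.9996132  -0.02781051  0.50411606 -0.24330784] -0.0278141 [ 0.46497551 -0.24918852] [ 0.54502086 -0.2374392 ]
[ 0.99997044 -0.00768751  0.5162675  -0.16864565] -0.0076875873 [ 0.47630767 -0.17431252] [ 0.55661725 -0.16361336]
[ 0.99996656  0.00817645  0.5141658  -0.09372962] 0.008176537 [ 0.47444176 -0.09940478] [ 0.55471737 -0.08853593]
tip (array([0.64991925, 0.20805176, 0.18801792]), [np.float64(0.0003321491929911421), np.float64(0.00033214919299112645)])
rod base [0.70560926 0.21594528 0.2       ]
```

View pics/cam.png

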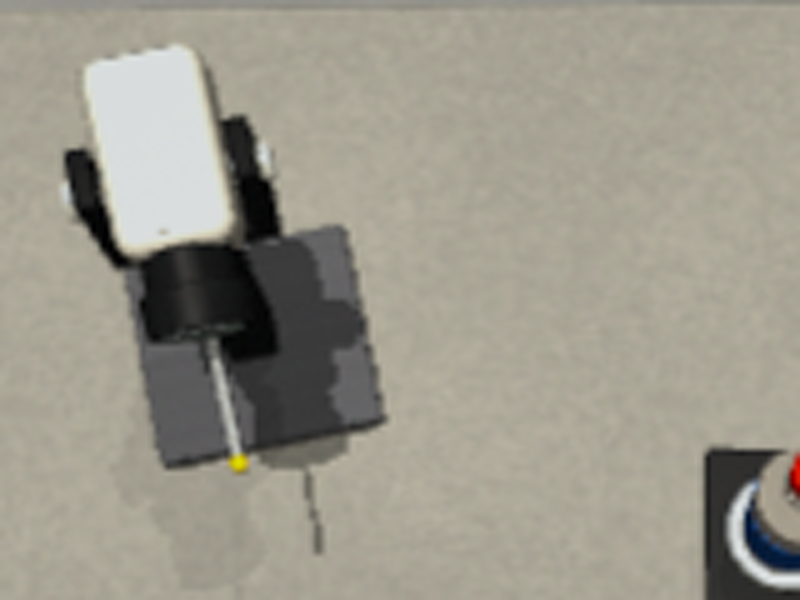

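The 5x crop shows the gauge rod running from the barrel at (210,335) to the yellow tip at (238,462). The foot's edges are turned about +0.19 rad, and the triangulated tip height of 0.188 m fits the given range. I'll go above the station and look with the wrist camera.

>>> carry_out(
  rows=[
    {"grip": 0,"z": -0.08,"yaw": 0.09},
    {"grip": 0,"z": -0.08,"yaw": 0.09},
    {"grip": 0,"z": -0.08,"yaw": 0.09},
    {"grip": 0,"x": 0.076,"y": -0.086},
    {"grip": 0,"x": 0.076,"y": -0.086},
    {"grip": 0,"x": 0.076,"y": -0.086},
    {"grip": 0,"x": 0.076,"y": -0.086},
    {"grip": 0,"x": 0.076,"y": -0.086},
    {"grip": 0,"x": 0.076,"y": -0.086},
    {"grip": 0,"x": 0.076,"y": -0.086},
    {"grip": 0,"x": 0.076,"y": -0.086},
    {"grip": 0,"x": 0.076,"y": -0.086},
    {"grip": 0},
    {"grip": 0},
  ],
)

```text
$.rows[0]: bad value
```

Run:
```python
from h import *
c=cap('wrist','w1.png'); e=env.sense(); print(e['tcp_pos'],e['tool_rot'],c['vertical_fov'],c['cx'],c['cy'],np.round(c['extrinsics'],3).tolist())
for p in((.6477,-.0713,.158),(.504,-.2433,.052),(.65,.208,.188)):print(proj(c,p))
```

```text
[ 0.21603707 -0.50534834  0.23497873] [-3.14013601e+00 -3.16537619e-04  4.03779393e-01] 65.1356121110843 254.75468591041815 196.947987835921 [[0.393, -0.882, -0.258, 0.288], [-0.919, -0.378, -0.11, -0.476], [-0.001, 0.281, -0.96, 0.384], [0.0, 0.0, 0.0, 1.0]]
(np.float64(-612.2568152077073), np.float64(-1811.0612565653164))
(np.float64(92.13357974528694), np.float64(-272.88973008943606))
(np.float64(-7119.8859343227605), np.float64(-9394.629168592235))
```

View pics/w1.png

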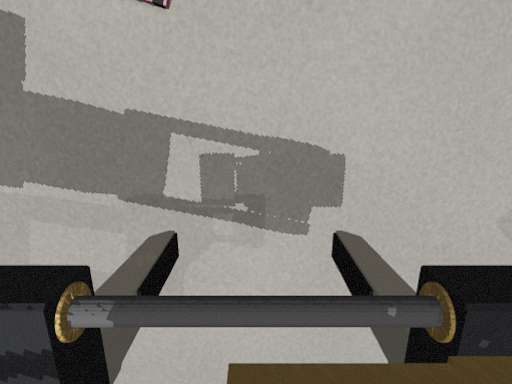

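The arm did not move: the call was refused. The wrist picture shows only the fingers and the arm's shadow. I'll give all the keys in each row.

>>> carry_out(
  rows=[
    {"grip": 0,"x": 0,"y": 0,"z": -0.08,"yaw": 0.09},
    {"grip": 0,"x": 0,"y": 0,"z": -0.08,"yaw": 0.09},
    {"grip": 0,"x": 0,"y": 0,"z": -0.08,"yaw": 0.09},
    {"grip": 0,"x": 0.076,"y": -0.086,"z": 0,"yaw": 0},
    {"grip": 0,"x": 0.076,"y": -0.086,"z": 0,"yaw": 0},
    {"grip": 0,"x": 0.076,"y": -0.086,"z": 0,"yaw": 0},
    {"grip": 0,"x": 0.076,"y": -0.086,"z": 0,"yaw": 0},
    {"grip": 0,"x": 0.076,"y": -0.086,"z": 0,"yaw": 0},
    {"grip": 0,"x": 0.076,"y": -0.086,"z": 0,"yaw": 0},
    {"grip": 0,"x": 0.076,"y": -0.086,"z": 0,"yaw": 0},
    {"grip": 0,"x": 0.076,"y": -0.086,"z": 0,"yaw": 0},
    {"grip": 0,"x": 0.076,"y": -0.086,"z": 0,"yaw": 0},
    {"grip": 0,"x": 0,"y": 0,"z": 0,"yaw": 0},
    {"grip": 0,"x": 0,"y": 0,"z": 0,"yaw": 0},
  ],
)

```text
clock: 1.9
tcp_pos: [0.5656, -0.1258, 0.3551]
tool_rot: [3.141, 0.001, -0.019]
ft_force: [0.4, -0.2, -0.2]
finger_gap: 0.0004
finger_force: 0.0
```

Run:
```python
from h import *
c=cap('wrist','w2.png'); e=env.sense(); print(e['clock'],e['tcp_pos'],e['tool_rot'],e['finger_gap'])
for p in((.6477,-.0713,.158),(.504,-.2433,.052),(.65,.208,.188)):print(proj(c,p))
for nm,lo,hi in(('blue',(110,120,60),(130,255,255)),('red',(0,150,80),(8,255,255))): print(nm,blobs(c,lo,hi,(0,0,512,384),15))
```

```text
1.95 [ 0.56534117 -0.12644032  0.35538591] [ 3.14133116e+00  8.91684349e-04 -2.08473529e-02] 0.00057882360336884
(np.float64(202.88627037170818), np.float64(106.35972863594387))
(np.float64(329.4112776047831), np.float64(200.0085405545369))
(np.float64(-78.59730680072246), np.float64(109.33840814278715))
blue [((np.float64(331.4), np.float64(163.3)), 80, [325, 160, 14, 7])]
red [((np.float64(210.6), np.float64(113.4)), 288, [192, 93, 39, 47])]
```

View pics/w2.png

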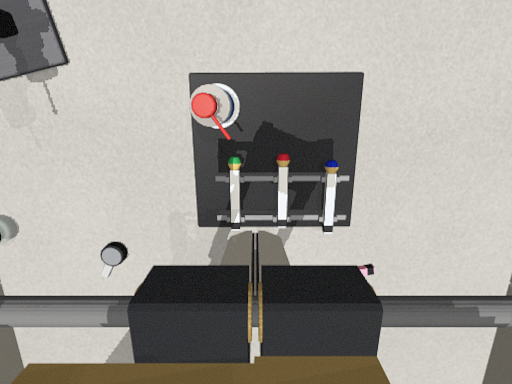

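The wrist view shows the red cap at (204,106), where the estimate projects, and the blue stone at (331,165). Next is the press on the cap.

>>> carry_out(
  rows=[
    {"grip": 0,"x": 0.0815,"y": -0.0565,"z": 0,"yaw": 0},
    {"grip": 0,"x": 0.0815,"y": -0.0565,"z": 0,"yaw": 0},
    {"grip": 0,"x": 0,"y": 0,"z": 0.11,"yaw": 0},
    {"grip": 0,"x": 0,"y": 0,"z": 0.11,"yaw": 0},
    {"grip": 0,"x": 0,"y": 0,"z": 0.11,"yaw": 0},
    {"grip": 0,"x": 0,"y": 0,"z": 0,"yaw": 0},
    {"grip": 0,"x": 0,"y": 0,"z": 0,"yaw": 0},
  ],
)

```text
clock: 2.82
tcp_pos: [0.6495, -0.0725, 0.1932]
tool_rot: [3.141, -0.003, -0.022]
ft_force: [0.9, -0.5, 0.7]
finger_gap: 0.0007
finger_force: 0.0
```

Run:
```python
from h import *
e=env.sense(); print(e['tcp_pos'],e['tool_rot'],e['ft_force']); c=load('wrist'); print(onz(c,204,105.5,.158))
```

```text
[ 0.64946447 -0.07248673  0.19317812] [ 3.14063702e+00 -3.07939718e-03 -2.19057215e-02] [ 0.93634711 -0.48447148  0.73443087]
[ 0.6485825 -0.0725886  0.158    ]
```

>>> carry_out(
  rows=[
    {"grip": 0,"x": 0,"y": 0,"z": 0.026,"yaw": 0},
    {"grip": 0,"x": 0,"y": 0,"z": 0.012,"yaw": 0},
    {"grip": 0,"x": 0,"y": 0,"z": 0.012,"yaw": 0},
    {"grip": 0,"x": 0,"y": 0,"z": 0,"yaw": 0},
  ],
)

```text
clock: 3.32
tcp_pos: [0.6493, -0.0714, 0.1682]
tool_rot: [3.14, -0.003, -0.02]
ft_force: [-2.4, -0.1, 11.3]
finger_gap: 0.0004
finger_force: 5.7
```

>>> carry_out(
  rows=[
    {"grip": 0,"x": 0,"y": 0,"z": 0,"yaw": 0},
    {"grip": 0,"x": 0,"y": 0,"z": 0,"yaw": 0},
    {"grip": 0,"x": 0,"y": 0,"z": -0.04,"yaw": 0},
    {"grip": 0,"x": 0,"y": 0,"z": -0.08,"yaw": 0},
    {"grip": 0,"x": 0,"y": 0,"z": -0.08,"yaw": 0},
    {"grip": 0,"x": 0,"y": 0,"z": 0,"yaw": 0},
  ],
)

```text
clock: 4.08
tcp_pos: [0.6503, -0.0712, 0.2699]
tool_rot: [3.14, -0.008, -0.02]
ft_force: [0.6, -0.7, -0.2]
finger_gap: 0.0005
finger_force: 0.0
```

Run:
```python
from h import *
e=env.sense(); print(e['tcp_pos'],e['tool_rot'],e['ft_force'])
c=load('wrist')
hsv=cv2.cvtColor(c['pixels'],cv2.COLOR_BGR2HSV); m=cv2.inRange(hsv,(0,0,190),(180,50,255))
for x0,x1,n in((320,342,'blue'),(274,292,'red'),(226,244,'green')):
    k=np.zeros_like(m);k[164:240,x0:x1]=m[164:240,x0:x1];ys,xs=np.nonzero(k)
    P=np.array([onz(c,a,b,.052)[:2] for a,b in zip(xs,ys)]);d=cv2.fitLine(P.astype(np.float32),2,0,.001,.001).ravel();print(n,len(P),np.round(d,4),P.min(0),P.max(0))
print('rails',[np.round(onz(c,u,v,.038),4) for u,v in((219,178),(345,178),(219,217),(345,217))])
print('stone',onz(c,331.4,163.3,.045))
```

```text
[ 0.65032697 -0.07118549  0.26991388] [ 3.13970159 -0.00753732 -0.01991844] [ 0.59431082 -0.67019639 -0.24452282]
blue 684 [ 0.9984  0.0559  0.4852 -0.2458] [ 0.43686424 -0.26564561] [ 0.54580606 -0.22990095]
red 513 [ 1.     -0.0032  0.508  -0.1689] [ 0.43846707 -0.18385663] [ 0.55814257 -0.15606605]
green 516 [ 0.9998 -0.0192  0.5058 -0.094 ] [ 0.44226084 -0.10636316] [ 0.55492273 -0.07927817]
rails [array([ 0.5396, -0.0698,  0.038 ]), array([ 0.5358, -0.2698,  0.038 ]), array([ 0.4739, -0.0663,  0.038 ]), array([ 0.4698, -0.2741,  0.038 ])]
stone [ 0.561021   -0.24514226  0.045     ]
```

The cap pressed fully (11 N against the stop) and was released. Now two side views of the inspection camera, to get the axis from its gauge rod.

>>> carry_out(
  rows=[
    {"grip": 1,"x": -0.028,"y": -0.087,"z": -0.034,"yaw": 0},
    {"grip": 1,"x": -0.028,"y": -0.087,"z": -0.034,"yaw": 0},
    {"grip": 1,"x": -0.028,"y": -0.087,"z": -0.034,"yaw": 0},
    {"grip": 1,"x": 0,"y": 0,"z": 0,"yaw": 0},
    {"grip": 1,"x": 0,"y": 0,"z": 0,"yaw": 0},
  ],
)

```text
clock: 4.7
tcp_pos: [0.6089, 0.0602, 0.3155]
tool_rot: [3.141, 0.002, -0.02]
ft_force: [-0.3, -0.0, 0.4]
finger_gap: 0.0461
finger_force: 0.0
```

Run:
```python
from h import *
c=cap('wrist','s1.png'); pickle.dump(c,open('s1.pkl','wb')); print(env.sense()['tcp_pos'],proj(c,(.65,.208,.188)),blobs(c,(22,120,120),(35,255,255),(0,0,512,300),4))
```

```text
[0.60899251 0.05963067 0.31521515] (np.float64(92.10046066095194), np.float64(154.41830296654925)) [((np.float64(93.5), np.float64(155.8)), 58, [89, 152, 10, 8]), ((np.float64(411.1), np.float64(195.8)), 9, [410, 194, 3, 5]), ((np.float64(359.2), np.float64(200.0)), 6, [358, 199, 4, 3]), ((np.float64(365.0), np.float64(199.8)), 5, [363, 198, 5, 4]), ((np.float64(462.2), np.float64(202.8)), 6, [461, 201, 3, 4])]
```

>>> carry_out(
  rows=[
    {"grip": 1,"x": 0,"y": -0.1,"z": 0,"yaw": 0},
    {"grip": 1,"x": 0,"y": -0.1,"z": 0,"yaw": 0},
    {"grip": 1,"x": 0,"y": -0.1,"z": 0,"yaw": 0},
    {"grip": 1,"x": 0,"y": -0.1,"z": 0,"yaw": 0},
    {"grip": 1,"x": 0,"y": -0.1,"z": 0,"yaw": 0},
    {"grip": 1,"x": 0,"y": -0.1,"z": 0,"yaw": 0},
    {"grip": 1,"x": 0,"y": 0,"z": 0,"yaw": 0},
    {"grip": 1,"x": 0,"y": 0,"z": 0,"yaw": 0},
  ],
)

```text
clock: 5.75
tcp_pos: [0.6159, 0.3589, 0.3151]
tool_rot: [3.14, 0.002, -0.021]
ft_force: [1.3, 0.0, -0.4]
finger_gap: 0.0927
finger_force: 0.0
```

Run:
```python
from h import *
c=cap('wrist','s2.png'); pickle.dump(c,open('s2.pkl','wb')); print(env.sense()['tcp_pos'],proj(c,(.65,.208,.188)),blobs(c,(22,120,120),(35,255,255),(0,0,512,300),4))
a=pickle.load(open('s1.pkl','rb'))['pixels'];b=c['pixels']
cv2.imwrite('pics/pair.png',np.hstack([cv2.resize(a[0:270,0:180],(400,600)),cv2.resize(b[0:270,332:512],(400,600))]))
```

```text
[0.6159655  0.35848438 0.31565839] (np.float64(416.37672515746704), np.float64(155.3287752844036)) [((np.float64(14.7), np.float64(85.5)), 43, [12, 82, 7, 8]), ((np.float64(13.1), np.float64(114.5)), 39, [10, 111, 7, 8]), ((np.float64(11.7), np.float64(142.0)), 34, [9, 139, 7, 7]), ((np.float64(415.3), np.float64(157.0)), 55, [411, 154, 10, 7])]
```

View pics/pair.png

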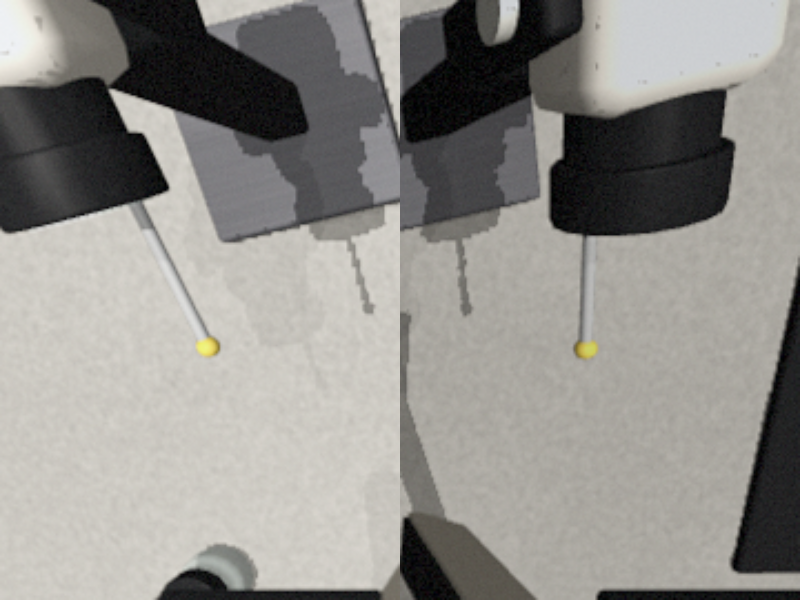

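In the pair, each crop scaled 2.22x, the rod runs from (138,203) to the tip at (207,346) on the left. On the right it runs from (590,236) to (586,348).

Run:
```python
from h import *
A=pickle.load(open('s1.pkl','rb'));B=pickle.load(open('s2.pkl','rb')); k=400/180; ky=600/270
def rodline(c,base,tip,half):   # sub-pixel ridge: brightest-contrast centre per row
    g=cv2.cvtColor(c['pixels'],cv2.COLOR_BGR2GRAY).astype(float); pts=[]
    for v in range(int(base[1])+5,int(tip[1])-5):
        u0=base[0]+(tip[0]-base[0])*(v-base[1])/(tip[1]-base[1]); us=np.arange(int(u0)-half,int(u0)+half+1)
        gr=np.gradient(g[v,us]); w=np.abs(gr); w[w<0.3*w.max()]=0; pts.append(((us*w).sum()/w.sum(),v))
    p=np.polyfit([q[1] for q in pts],[q[0] for q in pts],1); r=np.std(np.polyval(p,[q[1] for q in pts])-[q[0] for q in pts]); return p,r
tip,res=tri([ray(A,93.5,155.8),ray(B,415.3,157.0)]); print('tip',tip,res)
def plane(c,p,v0,v1):
    o,d0=ray(c,np.polyval(p,v0),v0);_,d1=ray(c,np.polyval(p,v1),v1); n=np.cross(d0,d1); return n/np.linalg.norm(n)
def show(pa,pb,t):
    d=np.cross(plane(A,pa,95,150),plane(B,pb,108,150)); d/=np.linalg.norm(d); d*=np.sign(d[0]); print(t,d,'yaw',np.arctan2(d[1],d[0]),'tilt',np.arcsin(d[2]))
ma=np.polyfit([91.4,155.7],[62.1,93.2],1); mb=np.polyfit([106.2,156.6],[417.5,415.7],1); show(ma,mb,'manual')
ra,e1=rodline(A,(62.1,91.4),(93.2,155.7),5); rb,e2=rodline(B,(417.5,106.2),(415.7,156.6),5); print(ra,ma,e1,rb,mb,e2); show(ra,rb,'fit')
# foot edges for yaw (foot top height unknown ~ .01)
for (u,v),(u2,v2) in (((240,240),(400,200)),):
    p,q=onz(A,u/k,v/ky,.015),onz(A,u2/k,v2/ky,.015); print('foot front',p,q,np.arctan2(p[1]-q[1],p[0]-q[0])-np.pi/2)
```

```text
tip [0.64832269 0.20787614 0.18627313] [np.float64(0.00013762315214362083), np.float64(0.00013762315214377189)]
manual [0.96393821 0.18868975 0.18766808] yaw 0.1933045504157118 tilt 0.18878750327558547
[ 0.53785351 12.68102044] [ 0.4836703  17.89253499] 0.5504483441185011 [-3.13877186e-02  4.17893367e+02] [-3.57142857e-02  4.21292857e+02] 0.3389319730096823
fit [0.9490112  0.21098798 0.234226  ] yaw 0.21876594538188165 tilt 0.23642234427994002
foot front [0.69238363 0.26768433 0.015     ] [0.71469054 0.16234112 0.015     ] 0.2086721144152115
```

Run:
```python
from h import *
A=pickle.load(open('s1.pkl','rb'))['pixels'];B=pickle.load(open('s2.pkl','rb'))['pixels']
for n,c,vs,f in(('A',A,range(92,152,6),lambda v:93.4+(v-155.8)*.4837),('B',B,range(108,152,6),lambda v:415.5-(v-157)*.0357)):
    hs=cv2.cvtColor(cv2.GaussianBlur(c,(1,5),0),cv2.COLOR_BGR2HSV)
    for v in vs:
        u=int(round(f(v))); print(n,v,u-6,hs[v,u-6:u+7,2].tolist(),hs[v,u-6:u+7,1].tolist())
```

```text
A 92 57 [152, 139, 137, 145, 139, 134, 114, 125, 187, 209, 211, 208, 208] [8, 7, 4, 5, 4, 6, 2, 10, 14, 12, 12, 12, 13]
A 98 59 [208, 190, 158, 145, 150, 144, 132, 112, 124, 185, 207, 208, 207] [12, 11, 6, 2, 3, 2, 2, 2, 6, 14, 12, 12, 12]
A 104 62 [209, 195, 192, 201, 205, 195, 175, 144, 138, 185, 207, 209, 206] [12, 13, 4, 3, 2, 0, 1, 0, 7, 12, 12, 11, 11]
A 110 65 [208, 200, 200, 208, 212, 204, 182, 147, 139, 187, 207, 207, 208] [11, 9, 4, 2, 2, 1, 3, 0, 7, 11, 12, 12, 13]
A 116 68 [209, 202, 201, 209, 213, 206, 185, 151, 143, 183, 206, 208, 206] [13, 11, 5, 2, 1, 2, 1, 3, 9, 13, 14, 11, 12]
A 122 71 [212, 205, 208, 216, 220, 213, 193, 162, 141, 182, 206, 208, 210] [13, 11, 6, 2, 2, 2, 1, 3, 9, 13, 12, 12, 11]
A 128 74 [206, 203, 205, 215, 220, 215, 196, 162, 142, 181, 206, 209, 210] [14, 13, 7, 2, 1, 2, 3, 0, 5, 13, 14, 12, 13]
A 134 77 [206, 204, 207, 216, 219, 215, 197, 163, 143, 179, 206, 208, 206] [12, 13, 7, 2, 1, 1, 1, 2, 5, 11, 12, 12, 12]
A 140 80 [212, 208, 207, 214, 220, 215, 198, 165, 145, 177, 203, 206, 206] [13, 12, 7, 2, 2, 2, 1, 2, 5, 12, 13, 12, 12]
A 146 83 [208,
[... 392 characters left out ...]
5, 182, 186, 180, 173, 171, 171, 174] [15, 13, 15, 3, 2, 2, 1, 4, 1, 12, 16, 15, 15]
B 126 411 [176, 181, 122, 107, 146, 171, 183, 184, 169, 170, 170, 169, 168] [13, 14, 17, 5, 3, 3, 1, 0, 3, 14, 15, 15, 15]
B 132 410 [173, 178, 182, 118, 114, 154, 174, 184, 184, 164, 172, 174, 174] [15, 14, 14, 15, 0, 3, 1, 3, 3, 6, 15, 15, 13]
B 138 410 [174, 173, 171, 108, 122, 161, 177, 185, 181, 162, 170, 173, 171] [16, 13, 15, 12, 4, 3, 1, 3, 3, 9, 15, 15, 13]
B 144 410 [174, 175, 156, 107, 135, 164, 180, 185, 177, 172, 170, 169, 168] [15, 15, 15, 10, 2, 0, 1, 1, 1, 12, 15, 14, 14]
B 150 410 [169, 171, 133, 106, 142, 169, 182, 184, 168, 169, 173, 170, 171] [14, 15, 15, 7, 2, 2, 1, 1, 6, 12, 15, 15, 15]
```

Run:
```python
from h import *
A=pickle.load(open('s1.pkl','rb'));B=pickle.load(open('s2.pkl','rb'))
def fit(c,vs,f,bg):
    S=cv2.cvtColor(cv2.GaussianBlur(c['pixels'],(1,5),0),cv2.COLOR_BGR2HSV)[:,:,1].astype(float); q=[]
    for v in vs:
        us=np.arange(int(round(f(v)))-6,int(round(f(v)))+7); w=np.clip(bg-S[v,us]-3,0,7); q.append((v,(us*w).sum()/w.sum()))
    q=np.array(q); p=np.polyfit(q[:,0],q[:,1],1); print(p,np.std(np.polyval(p,q[:,0])-q[:,1])); return p
pa=fit(A,range(103,150),lambda v:93.4+(v-155.8)*.4837,12.5); pb=fit(B,range(109,151),lambda v:415.5-(v-157)*.0357,15)
print(np.polyval(pa,155.8),np.polyval(pb,157))
def plane(c,p,v0,v1):
    o,d0=ray(c,np.polyval(p,v0),v0);_,d1=ray(c,np.polyval(p,v1),v1); n=np.cross(d0,d1); return n/np.linalg.norm(n)
for dA in(-.005,0,.005):
    d=np.cross(plane(A,pa+[dA,0],95,150),plane(B,pb,108,150)); d/=np.linalg.norm(d); d*=np.sign(d[0]); y,t=np.arctan2(d[1],d[0]),np.arcsin(d[2]); print(dA,'yaw',y,'tilt',t)
    if dA==0: Y,T=y,t
tip=np.array([.6483,.2079,.1863])
up=np.array([-np.sin(T)*np.cos(Y),-np.sin(T)*np.sin(Y),np.cos(T)]); x=np.array([np.cos(T)*np.cos(Y),np.cos(T)*np.sin(Y),np.sin(T)])
print('focus',tip+.027*up,'lens',tip+.027*up+.06*x)
# check: rim bottom-front of barrel projections: width points of the lens circle
L=tip+.027*up+.06*x; s=np.cross(up,x)
for c in(A,B): print([np.round(proj(c,L+.026*(np.cos(a)*s+np.sin(a)*up))) .tolist() for a in np.arange(0,6.3,np.pi/4)])
```

```text
[ 0.51147336 13.56406608] 0.10083083821671032
[-3.82270283e-02  4.21304224e+02] 0.13905704646614897
93.25161517442477 415.30258072235546
-0.005 yaw 0.20106951608188514 tilt 0.20858276078334742
0 yaw 0.20378551744339532 tilt 0.21356733088868687
0.005 yaw 0.20650662506799755 tilt 0.21854895933567114
focus [0.64269583 0.20674188 0.21268659] lens [0.70011935 0.21860868 0.22540344]
[[9.0, 104.0], [2.0, 106.0], [19.0, 102.0], [50.0, 94.0], [73.0, 87.0], [75.0, 86.0], [59.0, 90.0], [33.0, 97.0], [9.0, 104.0]]
[[402.0, 105.0], [425.0, 108.0], [459.0, 104.0], [479.0, 95.0], [472.0, 89.0], [446.0, 87.0], [418.0, 91.0], [401.0, 98.0], [402.0, 105.0]]
```

The rod fit passes through the tip to within 0.2 px, giving yaw 0.204, tilt 0.214 and focus at about (0.643, 0.207, 0.213). The predicted lens rim matches both images. Now to the blue holder for a closer look.

>>> carry_out(
  rows=[
    {"grip": 0.45,"x": -0.0186,"y": 0.11,"z": 0,"yaw": 0},
    {"grip": 0.45,"x": -0.0186,"y": 0.11,"z": 0,"yaw": 0},
    {"grip": 0.45,"x": -0.0186,"y": 0.11,"z": 0,"yaw": 0},
    {"grip": 0.45,"x": -0.0186,"y": 0.11,"z": 0,"yaw": 0},
    {"grip": 0.45,"x": -0.0186,"y": 0.11,"z": 0,"yaw": 0},
    {"grip": 0.45,"x": -0.0186,"y": 0.11,"z": 0,"yaw": 0},
    {"grip": 0.45,"x": -0.0186,"y": 0.11,"z": 0,"yaw": 0},
    {"grip": 0.45,"x": -0.0186,"y": 0.11,"z": 0,"yaw": 0},
    {"grip": 0.45,"x": -0.0186,"y": 0.11,"z": 0,"yaw": 0},
    {"grip": 0.45,"x": -0.0186,"y": 0.11,"z": 0,"yaw": 0},
    {"grip": 0.45,"x": -0.0186,"y": 0.11,"z": 0,"yaw": 0},
    {"grip": 0.45,"x": 0,"y": 0,"z": 0.11,"yaw": 0},
    {"grip": 0.45,"x": 0,"y": 0,"z": 0.11,"yaw": 0},
    {"grip": 0.45,"x": 0,"y": 0,"z": 0.11,"yaw": 0},
    {"grip": 0.45,"x": 0,"y": 0,"z": 0,"yaw": 0},
    {"grip": 0.45,"x": 0,"y": 0,"z": 0,"yaw": 0},
  ],
)

```text
clock: 7.8
tcp_pos: [0.5012, -0.244, 0.1538]
tool_rot: [3.14, -0.002, -0.022]
ft_force: [0.1, -0.1, 0.2]
finger_gap: 0.0417
finger_force: 0.0
```

Run:
```python
from h import *
c=cap('wrist','g1.png'); e=env.sense(); print(e['tcp_pos'],e['tool_rot'],e['finger_gap'])
print(proj(c,(.501,-.2435,.052)),proj(c,(.565,-.2435,.045)))
print(blobs(c,(110,120,60),(130,255,255),(0,0,512,384),15))
```

```text
[ 0.50185645 -0.2441139   0.15452655] [ 3.13871749 -0.00378858 -0.0211955 ] 0.04189390039794526
(np.float64(252.81108528886568), np.float64(202.97458668551633)) (np.float64(251.0686460414926), np.float64(127.62015056645598))
[((np.float64(26.0), np.float64(6.4)), 15, [22, 5, 9, 4]), ((np.float64(56.2), np.float64(42.1)), 34, [51, 38, 13, 9]), ((np.float64(41.1), np.float64(44.1)), 15, [38, 41, 6, 7]), ((np.float64(36.3), np.float64(49.8)), 18, [33, 44, 8, 11]), ((np.float64(252.7), np.float64(132.0)), 245, [241, 126, 24, 12]), ((np.float64(244.4), np.float64(330.8)), 45, [241, 328, 8, 7])]
```

View pics/g1.png

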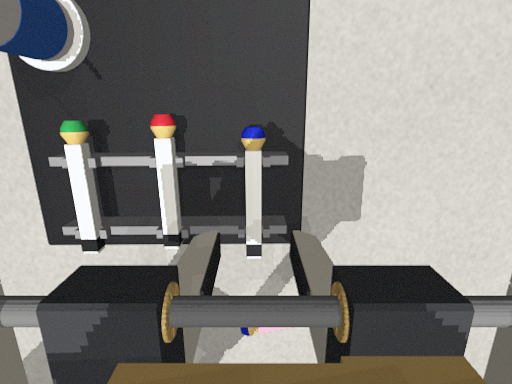

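The view shows the blue holder centred between the fingers, its stone at (253,132), its bar at column 253 and its band at row 250. That agrees with the estimate, so I'll descend and grip lightly.

>>> carry_out(
  rows=[
    {"grip": 0.45,"x": 0,"y": 0,"z": 0.1,"yaw": 0},
    {"grip": 0.45,"x": 0,"y": 0,"z": 0.08,"yaw": 0},
    {"grip": 0.45,"x": 0,"y": 0,"z": 0.041,"yaw": 0},
    {"grip": 0.45,"x": 0,"y": 0,"z": 0,"yaw": 0},
    {"grip": 0.45,"x": 0,"y": 0,"z": 0,"yaw": 0},
  ],
  squeeze=10,
)

```text
clock: 8.48
tcp_pos: [0.5023, -0.2437, 0.0435]
tool_rot: [3.139, -0.003, -0.02]
ft_force: [-0.7, 0.2, 0.4]
finger_gap: 0.0413
finger_force: 0.0
```

>>> carry_out(
  rows=[
    {"grip": 0.1,"x": 0,"y": 0,"z": 0,"yaw": 0},
    {"grip": 0.05,"x": 0,"y": 0,"z": 0,"yaw": 0},
    {"grip": 0.05,"x": 0,"y": 0,"z": 0,"yaw": 0},
    {"grip": 0.05,"x": 0,"y": 0,"z": 0,"yaw": 0},
    {"grip": 0.05,"x": 0,"y": 0,"z": 0,"yaw": 0},
  ],
  squeeze=10,
)

```text
clock: 9.1
tcp_pos: [0.5008, -0.2426, 0.0415]
tool_rot: [3.141, -0.0, -0.02]
ft_force: [-0.7, 0.1, 5.0]
finger_gap: 0.0144
finger_force: 10.0
```

>>> carry_out(
  rows=[
    {"grip": 0.05,"x": 0,"y": 0,"z": -0.03,"yaw": 0},
    {"grip": 0.05,"x": 0,"y": 0,"z": -0.03,"yaw": 0},
    {"grip": 0.05,"x": -0.031,"y": 0,"z": 0,"yaw": 0},
    {"grip": 0.05,"x": -0.031,"y": 0,"z": 0,"yaw": 0},
    {"grip": 0.05,"x": -0.031,"y": 0,"z": 0,"yaw": 0},
    {"grip": 0.05,"x": -0.031,"y": 0,"z": 0,"yaw": 0},
    {"grip": 0.05,"x": 0,"y": 0,"z": 0,"yaw": 0},
    {"grip": 0.05,"x": 0,"y": 0,"z": 0,"yaw": 0},
  ],
  squeeze=10,
)

```text
clock: 10.1
tcp_pos: [0.439, -0.2416, 0.0713]
tool_rot: [3.141, -0.001, -0.021]
ft_force: [-0.0, -0.2, -0.7]
finger_gap: 0.0141
finger_force: 10.0
```

```bash
cat >> h.py <<'E'
def tilt():
    t=cap('top');s=cap('scene'); e=env.sense(); g=e['tcp_pos']; y=e['tool_rot'][2]
    out=[]
    for c in(t,s):
        u,v=proj(c,g+np.array([.06*np.cos(y),.06*np.sin(y),.005])); r=(int(u)-16,int(v)-16,int(u)+16,int(v)+16)
        b=blobs(c,(110,120,50),(130,255,255),r,4); out.append(b)
    print(out); b=[max(x,key=lambda q:q[1])[0] for x in out]; p,res=tri([ray(t,*b[0]),ray(s,*b[1])])
    d=p-(g+[0,0,.002]); print('tcp',g,e['tool_rot'],'stone',p,res,'horiz',np.hypot(d[0],d[1]),'dz',d[2],'yaw',np.arctan2(d[1],d[0]),'ang',np.arctan2(d[2],np.hypot(d[0],d[1])))
E
python3 -c "
from h import *
tilt()"
```

```text
[[((np.float64(377.1), np.float64(216.5)), 21, [374, 215, 8, 4])], [((np.float64(197.1), np.float64(162.2)), 17, [195, 160, 5, 5])]]
tcp [ 0.43924232 -0.24148313  0.07122846] [ 3.14126211e+00 -5.32983622e-04 -2.02349948e-02] stone [ 0.50133434 -0.24227453  0.07676597] [np.float64(0.00048361786726864485), np.float64(0.00048361786726888154)] horiz 0.062097062414701074 dz 0.0035375105530571216 yaw -0.012744833966646623 ang 0.05690593245058308
```

>>> carry_out(
  rows=[
    {"grip": 0.05,"x": 0,"y": 0,"z": 0.04,"yaw": 0},
    {"grip": 0.05,"x": 0,"y": 0,"z": 0.014,"yaw": 0},
    {"grip": 0.05,"x": 0,"y": 0,"z": 0.008,"yaw": 0},
    {"grip": 0.05,"x": 0,"y": 0,"z": 0.007,"yaw": 0},
    {"grip": 0.05,"x": 0,"y": 0,"z": 0,"yaw": 0},
  ],
  squeeze=10,
)

```text
clock: 10.82
tcp_pos: [0.4388, -0.2412, 0.0367]
tool_rot: [3.142, -0.0, -0.02]
ft_force: [0.4, -0.2, -0.1]
finger_gap: 0.0143
finger_force: 10.0
```

>>> carry_out(
  rows=[
    {"grip": 0.05,"x": 0,"y": 0,"z": 0,"yaw": 0},
  ],
)

```text
clock: 10.95
tcp_pos: [0.4393, -0.2417, 0.037]
tool_rot: [3.141, -0.001, -0.02]
ft_force: [0.3, 0.4, -0.1]
finger_gap: 0.0144
finger_force: 10.0
```

```bash
python3 -c "
from h import *
tilt()"
```

```text
[[((np.float64(374.5), np.float64(217.8)), 26, [371, 216, 8, 4])], [((np.float64(197.7), np.float64(166.7)), 21, [196, 164, 5, 6])]]
tcp [ 0.43919804 -0.24161213  0.03692689] [ 3.14083473e+00 -9.68454965e-04 -2.03781060e-02] stone [ 0.50010473 -0.24344602  0.05175868] [np.float64(0.00028473790109235977), np.float64(0.0002847379010924588)] horiz 0.060934297348108825 dz 0.012831791328469865 yaw -0.030100694641234816 ang 0.20755151302826733
```

>>> carry_out(
  rows=[
    {"grip": 0.05,"x": 0,"y": 0,"z": 0,"yaw": 0},
    {"grip": 0.05,"x": 0,"y": 0,"z": 0,"yaw": 0},
    {"grip": 0.05,"x": 0,"y": 0,"z": -0.04,"yaw": 0},
    {"grip": 0.05,"x": 0,"y": 0,"z": -0.06,"yaw": 0},
    {"grip": 0.05,"x": 0,"y": 0,"z": 0,"yaw": 0},
    {"grip": 0.05,"x": 0,"y": 0,"z": 0,"yaw": 0},
  ],
  squeeze=35,
)

```text
clock: 11.8
tcp_pos: [0.4384, -0.241, 0.0861]
tool_rot: [-3.141, 0.0, -0.02]
ft_force: [-0.3, -0.1, -0.2]
finger_gap: 0.0135
finger_force: 35.0
```

```bash
python3 -c "
from h import *
tilt()
t=load('top');s=load('scene');print(tri([ray(t,373.5,194.1),ray(s,187.1,179.5)]))
a=t['pixels'];b=s['pixels'];c=cap('wrist')['pixels']
cv2.imwrite('pics/tl.png',np.hstack([cv2.resize(b[110:210,150:250],(400,400),interpolation=2),cv2.resize(a[170:270,330:430],(400,400),interpolation=2)]))"
```

```text
[[((np.float64(379.8), np.float64(216.8)), 28, [376, 215, 9, 4])], [((np.float64(196.9), np.float64(156.9)), 18, [195, 155, 5, 5])]]
tcp [ 0.43809676 -0.24067297  0.08555953] [-3.14028785e+00  1.55297611e-03 -2.03194764e-02] stone [ 0.49866252 -0.24164897  0.10084784] [np.float64(0.0006537735525692171), np.float64(0.0006537735525693006)] horiz 0.06057361970248019 dz 0.013288314175815788 yaw -0.0161133951295448 ang 0.21595370789104826
(array([ 0.56345706, -0.2434163 ,  0.04897991]), [np.float64(0.001285200216299674), np.float64(0.0012852002162995154)])
```

View pics/tl.png

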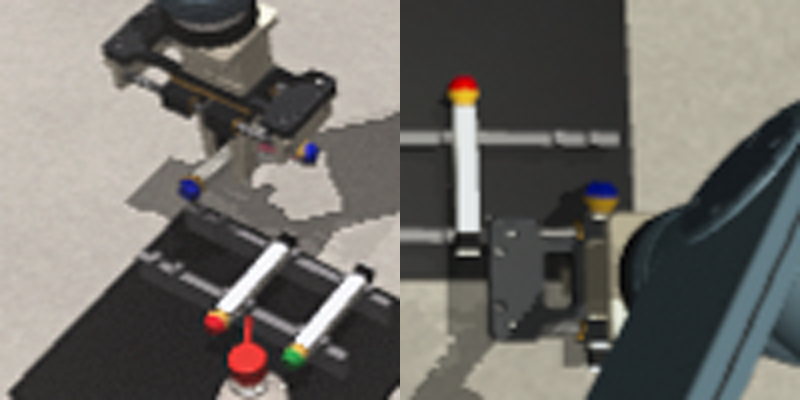

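The left crop (scene) shows the holder gripped with its stone at (190,187), tilted up. On the right (top view) the stone is at (602,190), and the other holders are in place. The estimated tilt is about 0.185 and 0.214 is wanted, so I'll press once more, 0.8 mm deeper, on the same rail.

>>> carry_out(
  rows=[
    {"grip": 0.05,"x": 0,"y": 0,"z": 0.06,"yaw": 0},
    {"grip": 0.05,"x": 0,"y": 0,"z": 0.03,"yaw": 0},
    {"grip": 0.05,"x": 0,"y": 0,"z": 0.0116,"yaw": 0},
    {"grip": 0.05,"x": 0,"y": 0,"z": 0,"yaw": 0},
    {"grip": 0.05,"x": 0,"y": 0,"z": 0,"yaw": 0},
  ],
  squeeze=10,
)

```text
clock: 12.58
tcp_pos: [0.4393, -0.2417, 0.0364]
tool_rot: [3.141, -0.001, -0.02]
ft_force: [0.7, 0.3, -1.1]
finger_gap: 0.0139
finger_force: 10.0
```

>>> carry_out(
  rows=[
    {"grip": 0.05,"x": 0,"y": 0,"z": 0,"yaw": 0},
    {"grip": 0.05,"x": 0,"y": 0,"z": 0,"yaw": 0},
    {"grip": 0.05,"x": 0,"y": 0,"z": -0.04,"yaw": 0},
    {"grip": 0.05,"x": 0,"y": 0,"z": -0.11,"yaw": 0},
    {"grip": 0.05,"x": 0,"y": 0,"z": -0.11,"yaw": 0},
    {"grip": 0.05,"x": 0,"y": 0,"z": -0.11,"yaw": 0},
    {"grip": 0.05,"x": 0,"y": 0,"z": -0.04,"yaw": 0},
    {"grip": 0.05,"x": 0,"y": 0,"z": 0,"yaw": 0},
    {"grip": 0.05,"x": 0,"y": 0,"z": 0,"yaw": 0},
  ],
  squeeze=35,
)

```text
clock: 13.7
tcp_pos: [0.4381, -0.2407, 0.2396]
tool_rot: [-3.14, 0.002, -0.02]
ft_force: [-0.6, -0.5, -1.1]
finger_gap: 0.0139
finger_force: 35.0
```

```bash
python3 -c "
from h import *
tilt()"
```

```text
[[((np.float64(402.2), np.float64(212.2)), 37, [398, 210, 9, 5])], [((np.float64(190.9), np.float64(120.3)), 18, [189, 118, 5, 5])]]
tcp [ 0.43802671 -0.24062333  0.23913811] [-3.13947609e+00  2.48565788e-03 -2.03339802e-02] stone [ 0.49657967 -0.24111188  0.25962758] [np.float64(0.0002309327324302153), np.float64(0.00023093273243029493)] horiz 0.058554996357923356 dz 0.01848947630538103 yaw -0.008343454747581365 ang 0.30585440978591133
```

>>> carry_out(
  rows=[
    {"grip": 0.05,"x": 0.0191,"y": -0.06,"z": 0,"yaw": 0},
    {"grip": 0.05,"x": 0.0191,"y": -0.106,"z": 0,"yaw": 0},
    {"grip": 0.05,"x": 0.0191,"y": -0.106,"z": 0,"yaw": 0},
    {"grip": 0.05,"x": 0.0191,"y": -0.106,"z": 0,"yaw": 0},
    {"grip": 0.05,"x": 0.0191,"y": -0.106,"z": 0,"yaw": 0},
    {"grip": 0.05,"x": 0.0191,"y": -0.106,"z": 0,"yaw": 0},
    {"grip": 0.05,"x": 0.0191,"y": -0.106,"z": 0,"yaw": 0},
    {"grip": 0.05,"x": 0.0191,"y": -0.106,"z": 0,"yaw": 0},
    {"grip": 0.05,"x": 0,"y": -0.047,"z": 0,"yaw": 0},
    {"grip": 0.05,"x": 0,"y": 0,"z": 0,"yaw": -0.072},
    {"grip": 0.05,"x": 0,"y": 0,"z": 0.04,"yaw": -0.072},
    {"grip": 0.05,"x": 0,"y": 0,"z": 0.04,"yaw": 0},
    {"grip": 0.05,"x": 0,"y": 0,"z": 0,"yaw": 0},
    {"grip": 0.05,"x": 0,"y": 0,"z": 0,"yaw": 0},
  ],
  squeeze=35,
)

```text
clock: 15.55
tcp_pos: [0.5238, 0.1816, 0.2008]
tool_rot: [-3.142, 0.001, 0.206]
ft_force: [0.7, 0.1, -0.3]
finger_gap: 0.0137
finger_force: 35.0
```

Run:
```python
from h import *
tilt()
t=load('top');s=load('scene')
print('yel',blobs(t,(22,120,120),(35,255,255),(185,140,210,165),1),blobs(s,(22,120,120),(35,255,255),(290,225,310,245),1))
w=cap('wrist'); print(blobs(w,(110,120,50),(130,255,255),(150,50,350,300),30),blobs(w,(22,120,120),(35,255,255),(0,0,512,300),10))
e=env.sense();print(e['tcp_pos'],e['tool_rot'])
cv2.imwrite('pics/near.png',w['pixels'])
```

```text
[[], [((np.float64(306.9), np.float64(207.2)), 32, [304, 205, 7, 6])]]Traceback (most recent call last):
  File "<stdin>", line 2, in <module>
  File "h.py", line 30, in tilt
    print(out); b=[max(x,key=lambda q:q[1])[0] for x in out]; p,res=tri([ray(t,*b[0]),ray(s,*b[1])])
                   ~~~^^^^^^^^^^^^^^^^^^^^^
ValueError: max() iterable argument is empty
```

```bash
cat >> h.py <<'E'
def near():
    s=cap('scene');w=cap('wrist');e=env.sense()
    y=blobs(w,(22,120,120),(35,255,255),(0,0,512,230),10); b=blobs(w,(110,120,50),(130,255,255),(180,60,330,260),40); o=blobs(w,(8,100,80),(24,255,255),(180,60,330,260),40)
    sb=blobs(s,(110,120,50),(130,255,255),(285,185,325,245),5); sy=blobs(s,(22,120,120),(35,255,255),(285,215,315,250),1); so=blobs(s,(8,100,80),(21,255,255),(285,185,325,245),2)
    print('W yel',y,'blue',b,'brass',o);print('S blue',sb,'yel',sy,'brass',so);print(e['tcp_pos'],e['tool_rot'])
    return s,w,e
E
python3 - <<'E'
from h import *
s,w,e=near()
cv2.imwrite('pics/near.png',np.hstack([cv2.resize(w['pixels'][60:300,156:356],(400,480)),cv2.resize(s['pixels'][170:266,260:340],(400,480),interpolation=2)]))
E
```

```text
W yel [((np.float64(251.5), np.float64(5.2)), 198, [243, 0, 18, 13]), ((np.float64(254.7), np.float64(179.4)), 108, [241, 175, 29, 15]), ((np.float64(264.7), np.float64(183.5)), 10, [263, 181, 4, 6]), ((np.float64(248.4), np.float64(185.5)), 15, [245, 183, 7, 6])] blue [((np.float64(254.7), np.float64(160.1)), 1141, [233, 144, 44, 32])] brass [((np.float64(254.6), np.float64(181.5)), 534, [232, 167, 46, 26])]
S blue [((np.float64(307.0), np.float64(207.2)), 33, [304, 205, 7, 6])] yel [((np.float64(299.0), np.float64(235.5)), 6, [298, 235, 3, 2])] brass [((np.float64(307.5), np.float64(203.5)), 4, [306, 203, 4, 2])]
[0.52420715 0.18165199 0.20158582] [ 3.14150294e+00 -1.34571675e-03  2.05771069e-01]
```

View pics/near.png

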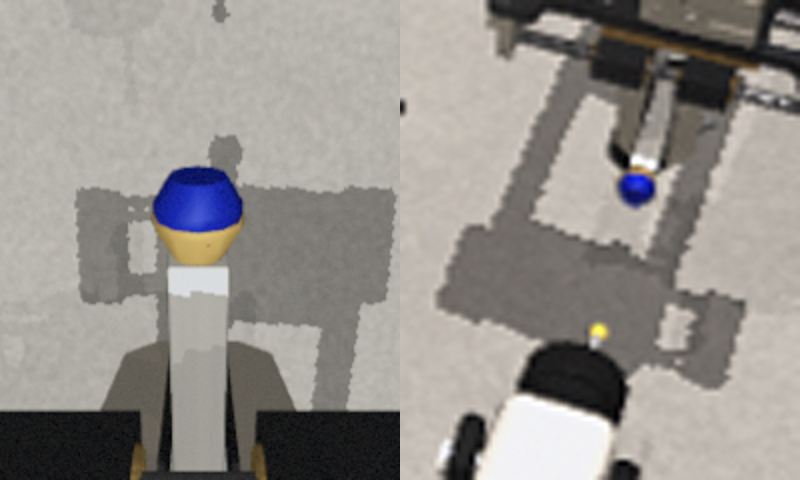

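The left crop (wrist) shows the stone and collet straight ahead on the bar, with the bar narrowing towards the fingers. The right crop (scene) shows the stone at (637,187) well short of the yellow tip at (599,331). The bar's taper (it is 14 mm wide) gives its tilt relative to the wrist.

```bash
cat >> h.py <<'E'
def bar(w,e,uc=254.7,v0=199,v1=290):
    g=cv2.GaussianBlur(cv2.cvtColor(w['pixels'],cv2.COLOR_BGR2GRAY),(3,5),0).astype(float); L=[];R=[]
    def peak(a,i): 
        d=a[i-1]-2*a[i]+a[i+1]; return i+(0.5*(a[i-1]-a[i+1])/d if d else 0)
    for v in range(v0,v1):
        gr=np.gradient(g[v]); l=slice(int(uc)-20,int(uc)-8); r=slice(int(uc)+9,int(uc)+21)
        L.append(peak(gr,l.start+int(np.argmax(gr[l])))); R.append(peak(-gr,r.start+int(np.argmax(-gr[r]))))
    V=np.arange(v0,v1); 
    def rob(y):
        k=np.ones(len(V),bool)
        for _ in range(6):
            p=np.polyfit(V[k],np.array(y)[k],1); r=np.abs(np.polyval(p,V)-y); k=r<max(.35,2*np.std(r[k]))
        return p,k.sum(),np.std(r[k])
    pl,pr=rob(L),rob(R); print('L',pl,'R',pr)
    # direction of both edges from their vanishing point
    vv=(pl[0][1]-pr[0][1])/(pr[0][0]-pl[0][0]); uu=np.polyval(pl[0],vv); _,d=ray(w,uu,vv)
    if np.dot(d,[np.cos(e['tool_rot'][2]),np.sin(e['tool_rot'][2]),0])<0:d=-d
    print('bar dir',d,'yaw',np.arctan2(d[1],d[0]),'tilt',np.arcsin(d[2]))
    return d
E
python3 - <<'E'
from h import *
w=load('wrist');e=env.sense()
for a,b in((199,290),(199,260),(199,230),(225,290)): bar(w,e,254.7,a,b)
s=load('scene')
p,r=tri([ray(w,254.7,160.1),ray(s,307,207.2)]); print('stone',p,r,'minus tcp',p-e['tcp_pos'])
E
```

```text
L (array([2.43720211e-02, 2.34942597e+02]), np.int64(86), np.float64(0.06823186267662457)) R (array([-2.24941517e-02,  2.74138023e+02]), np.int64(74), np.float64(0.08272663045050935))
bar dir [0.96677977 0.20294188 0.15540745] yaw 0.20691108364476 tilt 0.15603989639566246
L (array([2.56566228e-02, 2.34654775e+02]), np.int64(61), np.float64(0.06855780955852336)) R (array([-2.57639264e-02,  2.74900563e+02]), np.int64(51), np.float64(0.09231665167802883))
bar dir [0.96109043 0.20092562 0.18956286] yaw 0.20609177755030547 tilt 0.19071691847466782
L (array([3.36204298e-02, 2.32937895e+02]), np.int64(31), np.float64(0.04765240320446069)) R (array([-4.98801088e-02,  2.79984752e+02]), np.int64(25), np.float64(0.08276499980119645))
bar dir [0.90140833 0.18245429 0.39264927] yaw 0.1997120321822351 tilt 0.4035104455759905
L (array([1.98449261e-02, 2.36124058e+02]), np.int64(60), np.float64(0.06059796155519167)) R (array([-1.61974139e-02,  2.72506565e+02]), np.int64(54), np.float64(0.07372159090939742))
bar dir [0.97605898 0.20564015 0.07085906] yaw 0.2076473481909294 tilt 0.07091848677294808
stone [0.57969823 0.19257227 0.21858564] [np.float64(0.00032066943748563955), np.float64(0.00032066943748555065)] minus tcp [0.05549109 0.01092028 0.01699982]
```

Run:
```python
from h import *
w=load('wrist');e=env.sense();f=192/np.tan(np.radians(w['vertical_fov'])/2);print('f',f)
tcp=np.mean([env.sense()['tcp_pos'] for _ in range(5)],0);print(tcp)
hsv=cv2.cvtColor(w['pixels'],cv2.COLOR_BGR2HSV);S=hsv[:,:,1].astype(float);g=cv2.cvtColor(w['pixels'],cv2.COLOR_BGR2GRAY).astype(float)
def width(a,v,uc=254.7):  # half-level crossings
    r=a[v]; out=[]
    for sgn in(-1,1):
        ins=np.median(r[int(uc)-6:int(uc)+7]) if sgn else 0
        us=[int(round(uc+sgn*k)) for k in range(8,34)]; x=r[us]; 
        j=int(np.argmax(np.abs(np.diff(x)))); lo,hi=x[max(j-2,0)],x[min(j+3,len(x)-1)]; m=(lo+hi)/2
        for k in range(max(j-2,0),min(j+3,len(x)-1)):
            if (x[k]-m)*(x[k+1]-m)<=0: out.append(us[k]+sgn*(x[k]-m)/(x[k]-x[k+1]+1e-9)); break
    return out[1]-out[0] if len(out)==2 else np.nan
for nm,a,vs in(('S',S,range(150,192,2)),('g',g,range(194,234,3))): print(nm,[(v,round(width(a,v),1)) for v in vs])
E_=np.array(w['extrinsics']);ps=e['tool_rot'][2]
for th in(.1,.15,.2,.25,.3):
    ax=np.array([np.cos(th)*np.cos(ps),np.cos(th)*np.sin(ps),np.sin(th)]);up=np.array([-np.sin(th)*np.cos(ps),-np.sin(th)*np.sin(ps),np.cos(th)])
    G=tcp+[0,0,.002]; r=[]
    for x,h,wd in((43,7,14),(35,7,14),(25,7,14),(48,0,21),(55,0,21),(55,0,20),(60,0,20),(45,7,14)):
        P=G+ax*x/1e3+up*h/1e3; q=E_[:3,:3].T@(P-E_[:3,3]); r.append((x,wd,round(proj(w,P)[1],1),round(wd/1e3*f/q[2],2)))
    print(th,r)
```

```text
f 300.59401859960417
[0.52420715 0.18165199 0.20158582]
S [(150, np.float64(31.9)), (152, np.float64(34.8)), (154, np.float64(36.8)), (156, np.float64(38.9)), (158, np.float64(41.5)), (160, np.float64(43.9)), (162, np.float64(44.2)), (164, np.float64(44.1)), (166, np.float64(44.1)), (168, np.float64(41.8)), (170, np.float64(39.6)), (172, np.float64(38.5)), (174, np.float64(32.5)), (176, np.float64(41.0)), (178, np.float64(38.4)), (180, np.float64(35.9)), (182, np.float64(33.0)), (184, np.float64(30.2)), (186, np.float64(27.6)), (188, np.float64(24.8)), (190, np.float64(20.7))]
g [(194, np.float64(30.0)), (197, np.float64(30.3)), (200, np.float64(30.2)), (203, np.float64(30.1)), (206, np.float64(29.8)), (209, np.float64(29.6)), (212, np.float64(29.4)), (215, np.float64(29.2)), (218, np.float64(34.5)), (221, np.float64(38.8)), (224, np.float64(33.7)), (227, np.float64(36.3)), (230, np.float64(34.6)), (233, np.float64(28.0))]
0.1 [(43, 14, np.float64(189.6), np.float64(29.89)), (35, 14, np.float64(205.3), np.float64(29.27)), (25, 14, np.float64(224.0), np.float64(28.53)), (48, 21, np.fl
[... 1081 characters left out ...]
2.6), np.float64(30.16)), (25, 14, np.float64(229.9), np.float64(29.1)), (48, 21, np.float64(180.7), np.float64(45.43)), (55, 21, np.float64(166.9), np.float64(46.63)), (55, 20, np.float64(166.9), np.float64(44.41)), (60, 20, np.float64(156.6), np.float64(45.26)), (45, 14, np.float64(193.9), np.float64(31.3))]
0.3 [(43, 14, np.float64(201.0), np.float64(31.45)), (35, 14, np.float64(215.4), np.float64(30.44)), (25, 14, np.float64(232.1), np.float64(29.28)), (48, 21, np.float64(183.3), np.float64(46.11)), (55, 21, np.float64(169.7), np.float64(47.44)), (55, 20, np.float64(169.7), np.float64(45.18)), (60, 20, np.float64(159.5), np.float64(46.14)), (45, 14, np.float64(197.2), np.float64(31.71))]
```

The widths, the collet row and the triangulated stone all put the tilt at 0.20 ± 0.02, close to the wanted 0.214. Moving in to the focus.

>>> carry_out(
  rows=[
    {"grip": 0.05,"x": 0.03,"y": 0,"z": 0.0014,"yaw": 0},
    {"grip": 0.05,"x": 0.03,"y": 0,"z": 0.0014,"yaw": 0},
    {"grip": 0.05,"x": 0.03,"y": 0,"z": 0.0014,"yaw": 0},
    {"grip": 0.05,"x": 0.0296,"y": 0,"z": 0.0014,"yaw": 0},
    {"grip": 0.05,"x": 0,"y": 0,"z": 0,"yaw": 0},
    {"grip": 0.05,"x": 0,"y": 0,"z": 0,"yaw": 0},
    {"grip": 0.05,"x": 0,"y": 0,"z": 0,"yaw": 0},
  ],
  squeeze=35,
)

```text
clock: 16.62
tcp_pos: [0.5819, 0.1938, 0.1981]
tool_rot: [-3.142, 0.0, 0.206]
ft_force: [0.3, -0.1, -1.1]
finger_gap: 0.0136
finger_force: 35.0
```

Run:
```python
from h import *
s,w,e=near()
th,ps=.21,.204;ax=np.array([np.cos(th)*np.cos(ps),np.cos(th)*np.sin(ps),np.sin(th)]);up=np.array([-np.sin(th)*np.cos(ps),-np.sin(th)*np.sin(ps),np.cos(th)])
print('face',e['tcp_pos']+[0,0,.002]+.064*ax)
F=np.array([.6435,.207,.2135])
print('expect S: face',proj(s,F),'stone mid',proj(s,F-.0045*ax),'tip',proj(s,F-.027*up)); print('W: face',proj(w,F),'tip',proj(w,F-.027*up),'mid',proj(w,F-.0045*ax))
cv2.imwrite('pics/fin.png',np.hstack([cv2.resize(w['pixels'][20:260,156:356],(400,480)),cv2.resize(s['pixels'][190:262,270:330],(400,480),interpolation=2)]))
```

```text
W yel [((np.float64(252.2), np.float64(129.6)), 186, [245, 123, 16, 14]), ((np.float64(254.4), np.float64(179.2)), 129, [238, 174, 32, 12])] blue [((np.float64(254.6), np.float64(160.1)), 1141, [233, 144, 44, 32])] brass [((np.float64(254.7), np.float64(181.4)), 532, [232, 167, 46, 26])]
S blue [((np.float64(300.8), np.float64(225.9)), 37, [298, 223, 7, 7])] yel [((np.float64(299.1), np.float64(235.7)), 7, [298, 235, 3, 3])] brass [((np.float64(302.1), np.float64(196.0)), 25, [294, 194, 18, 5]), ((np.float64(318.0), np.float64(200.1)), 11, [313, 199, 11, 3]), ((np.float64(321.0), np.float64(204.5)), 2, [321, 204, 1, 2]), ((np.float64(302.2), np.float64(222.3)), 6, [300, 222, 5, 2])]
[0.58198326 0.19385793 0.19825338] [-3.14155675e+00 -8.66730367e-05  2.05949368e-01]
face [0.64327929 0.20653872 0.21359481]
expect S: face (np.float64(300.73173121642463), np.float64(228.27053499698226)) stone mid (np.float64(301.1429909638778), np.float64(227.08635882673275)) tip (np.float64(299.22798776946263), np.float64(235.53405653960732))
W: face (np.float64(251.89907550811134), np.float64(145.14362420271877)) tip (np.float64(252.32105343306648), np.float64(128.38824547178655)) mid (np.float64(251.9213845137577), np.float64(154.78351903019913))
```

View pics/fin.png

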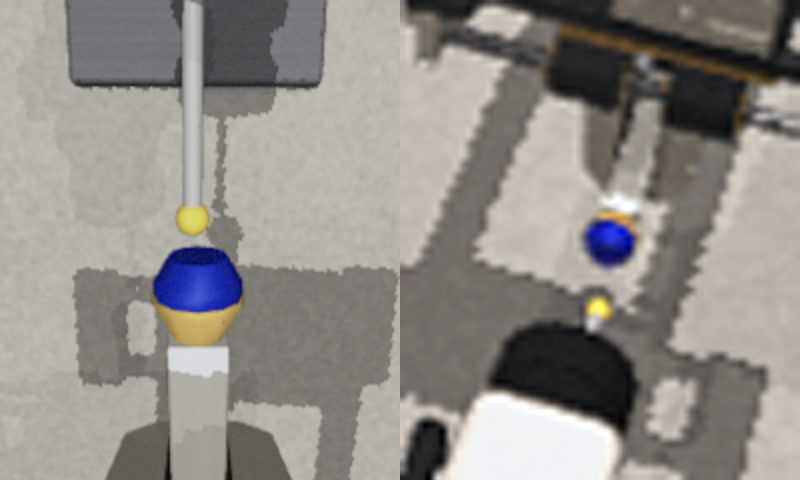

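The left crop (wrist) shows the stone at (197,280) facing the rod, with the tip at (192,218). On the right (scene) the stone is at (610,242), just above the tip at (599,307). Measured against the tip, a shift of about 1.2 mm to the left and 0.9 mm forward remains.

>>> carry_out(
  rows=[
    {"grip": 0.05,"x": 0.0018,"y": -0.0024,"z": 0,"yaw": 0},
    {"grip": 0.05,"x": 0,"y": 0,"z": 0,"yaw": 0},
    {"grip": 0.05,"x": 0,"y": 0,"z": 0,"yaw": 0},
    {"grip": 0.05,"x": 0,"y": 0,"z": 0,"yaw": 0},
  ],
  squeeze=35,
)

```text
clock: 17.23
tcp_pos: [0.5829, 0.1952, 0.1981]
tool_rot: [3.142, 0.0, 0.206]
ft_force: [0.2, 0.7, -0.9]
finger_gap: 0.0136
finger_force: 35.0
```

Run:
```python
from h import *
e=env.sense();print(e['clock'],e['tcp_pos'],e['tool_rot'],e['ft_force'],e['finger_force'],np.abs(e['joint_vel']).max()); print(env.job_done())
```

```text
17.225 [0.58289316 0.19519609 0.19807085] [3.14158369e+00 3.02189712e-06 2.05849603e-01] [ 0.15756102  0.7057922  -0.89605609] 34.9978905916214 0.001047659433032249
the job is handed in; nothing more can be done
None
```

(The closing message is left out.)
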